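Ready the telescoping bit driver

ROBOT

A 6-joint arm with a two-finger parallel gripper is mounted at the origin on the work surface. World frame = base frame: x ahead of the robot, y to its left, z up, the work surface at z = 0. Lengths are in mm, angles in rad, forces in N, time in s.
With the tool pointing down it reaches from about 350 to 975 mm from the base axis. Payload 7.1 kg.
Tool frame: the origin (TCP) lies at the very end of the fingers, on their centre line; the grasp point (between the pads) lies 19 mm behind it; z points along the fingers, y is the line along which they close (so a half turn about z gives the same grasp; the last joint's range is limited). The gripper opens to 88 mm and grips with 3 to 60 N. Pads are 20 mm wide; open, the fingers measure 115 mm over their backs; the gripper's body (75 mm by 178 mm) begins 61 mm behind the grasp point.
Start: joints at [-0.019, 0.423, 1.63, -0, 1.089, -0.019], TCP at [624.984, 0.026, 222.675] pointing down, gripper open.
Joint ranges: [-3, 3], [-0.9, 2.11], [0.09, 2.58], [-1.31, 4.45], [0.11, 2.69], [-2.54, 2.54]. Speed limits (rad/s): [2.39, 2.39, 3.01, 3.14, 3.14, 3.14].

INTERFACE

Orientations are given as a unit quaternion [w, x, y, z].
In Python, from station import sense, camera, sign_off gives the robot as it stands.
- The arm moves only by the shell command python3 -m inch 'ROWS' [FORCE]. ROWS is JSON, a list of rows, each an object of numbers: "dx", "dy", "dz": the shift along the world's x, y, z in cm; "ax", "ay", "az": the turn, a rotation vector about the world's x, y, z in degrees; "jaw": the closure, from -1 (fully open) to 1 (shut). In form: [{"dx": .., "dy": .., "dz": .., "ax": .., "ay": .., "az": .., "jaw": ..}, ...]. A call has 1 to 12 rows; each row shifts and turns the commanded pose from where the row before left it; what a row does not reach is not made up. A row lasts 1/8 s, in which the tool goes at most 62.5 mm and 10.7 degrees, less where a joint would pass 70% of its speed; a pose out of reach is approached as far as the arm can. A call with a gripper value outside its range is refused whole. The fingers move at their own pace and stop on an object; FORCE is the grip in N (left out, the last holds). Time passes only in rows, so rows that do not move let the fingers close. It gives the time, the measured TCP pose, the force, the opening and the grip force at its end, in the units of the state.
- sense(): the state, without advancing time (a new reading comes with each control period).
- camera(name): name is "scene" or "side" or "wrist"; returns a dict with "color" (420x560x3 uint8, red, green, blue), "mtx" (3x3 intrinsics, pixels), "xyz" and "rotation" of the camera in the world; the wrist camera has in their place "tool_from_camera" (4x4, takes a point from camera to tool coordinates, whose origin is the TCP and whose axes are the flange's). Camera axes: x right, y down, z forward; pixel columns grow to the right and rows downward; lengths in mm; the calibration is good to about 2 mm. The wrist camera is an equidistant fisheye: a pixel r from the principal point sees the ray r / f radians off the axis. A picture is of the moment at which its call begins: read the wrist's pose just before it. There is no depth.
- sign_off(): hands the job in; it is judged then, once.
The state is a dict: "clock": time; "joints": joint angles; "joint_vel": joint speeds; "tau": joint torques, N m; "eef_pos": TCP position; "ee_rot": TCP orientation; "contact_force": force on the tool from outside, world axes, zero at the start; "moment": the same for the moment, N m; "gripper_width": finger opening in mm; "gripper_force": force on a finger pad.
Only numpy, scipy, OpenCV 4.12 (cv2) and the standard library are available. Lean on these libraries where they do the work, as an engineer would, in place of code of your own. Each camera call takes 0.05 s, during which the arm holds its last target. There are 200 camera calls.

TASK

The telescoping bit driver stands upright in its stand on the sideboard: turn the steel chuck sleeve at its top clockwise, seen from above, until the jaws are fully closed on the bit, and let go of the sleeve. Then squeeze in the orange release button on the grey collar, pull the collar straight up past the first stop to the second stop (the end of its travel), and finish while still holding it up there with the button squeezed in, so that I can set the driver's lock. Leave the other things on the sideboard where they are.

Things in the scene. Friction and masses are not known exactly. Their poses are not given: they have to be found in the camera images.
- stand: Black steel foot, 110 mm round and 12 mm thick, screwed down, that carries the upright telescoping driver on its axis; outer black tube 28 mm thick (steel ring at its mouth 31 mm) up to 105 mm above the sideboard. Origin under the foot's centre, z up.
- collar (a point): Grey plastic collar on the sliding shaft, 36 mm along its x, 30 mm along y, 32 mm tall. Origin: centre of its underside, 106 mm above the sideboard when down; z up. The orange button is on its +x face. Above its top come a neck 4 mm tall and 18 mm thick, the chuck sleeve, jaws and bit, in all 41 mm; they must fit between the fingers when the collar is gripped.
- button_face (a point): Middle of the orange button's outer face, 16 x 16 mm, 14 mm below the collar's top, standing 6 mm out of the collar's +x face; it moves straight in along the collar's -x. Fingers closing along the collar's x, one on the button, one on the far face, squeeze it in: grasp 42 mm, closing to 37 mm. Tips 20 to 28 mm below the collar's top cover it.
- sleeve_grip (a point): On the upright axis at mid height of the chuck sleeve, a ribbed steel cylinder 28 mm thick, 22 mm tall, its underside 4 mm above the collar's top; 153 mm above the sideboard with the shaft down. Jaws stand 6 mm and the bit 14 mm above its top. Keep the fingertips above the collar while turning (less than 14 mm below this point).
- sleeve (a joint): Turn of the chuck sleeve, rad: grows clockwise seen from above; starts at 0 to 0.25 (jaws open), ends against a stop at 1.3, jaws closed on the bit. Friction about 0.06 N m; stays where it is left; a red dash on its top turns with it. The three jaws are coupled to it. A grasp turned past the stop just slips.
- shaft (a joint): Lift of shaft, collar, button and chuck, m: 0 down, a click at the first stop near 0.045, end stop 0.090 = second stop. Spring and weight pull it back with 5 N (down) to 9 N (top); the click needs some 5 N more. Latched at the bottom unless the button is in; released, it catches at the first stop, never at the second: let go there it falls back. Two orange rings show at the second stop.
- release (a joint): Travel of the orange release button, m: 0 out, 0.005 fully in; it frees the shaft beyond 0.004. Its spring takes about 3 N at first and 6 N fully in; it comes out again when let go.
- trays: Three-tier stacking set of blue plastic trays, 200 x 270 x 175 mm, origin under its centre. Leave alone.
- door_handle: Chrome lever door handle lying on its rose, 155 x 52 x 53 mm, origin under the rose. Leave alone.
- hinge: Brushed steel butt hinge lying flat, 75 x 80 x 10 mm, origin under its centre. Leave alone.
- torch: Aluminium torch lying along its x, 130 mm long, 36 mm thick, rubber switch on top; origin under its centre. Leave alone.
- plant_pot: White ceramic pot, 124 mm across, 110 mm tall with green leaves to 180 mm; origin under its centre. Leave alone.
- screw_jar: Amber glass jar with yellow cap, 60 mm across, 70 mm tall, origin under its centre. Leave alone.
Mind the look-alikes: they are no part of the job. Leave any pink or yellow look-alike of the stand alone.

How it is judged (in metres and radians):
On the way, in this order (a step that is already met when the one before it is completed fails the run):
1. the chuck sleeve is turned until its jaws are closed on the bit (beyond 1.2 rad), the shaft still down, and let go (value of joint sleeve above 1.2 rad and value of joint shaft below 0.006 m and contact force between the fingers and stand below 0.2 N), for 0.1 s.
2. the release button is squeezed in with the shaft still down (value of joint release above 0.004 m and value of joint shaft below 0.02 m), for 0.04 s.
At the end, for the whole second after the job is handed in: The shaft is held still at the second stop (lift over 84 mm of 90) by the fingers on the collar (over 4 N) with the release button squeezed in (over 3.8 mm of 5), and the chuck sleeve is still tight (over 1.15 rad of 1.3) (value of joint shaft above 0.084 m and value of joint release above 0.0038 m and value of joint sleeve above 1.15 rad and contact force between the fingers and stand above 4 N and not (velocity of joint shaft above 0.01 m/s) and not (velocity of joint shaft below -0.01 m/s)); the arm keeps its last pose, push and grip.
It fails at once if one of the other things (trays, door handle, hinge, torch, pot, jar) is moved more than 25 mm (distance of any of trays, door_handle, hinge, torch, plant_pot, screw_jar from where it was at the start of the episode above 0.025 m).
It also fails if it takes over 42 s, if anything falls off the work surface, if the arm or the gripper's body presses on something with over 40 N, if the wrist force passes 120 N, or if a joint passes its speed limit or range.

## Working session

There is one attempt and no reset: what is moved stays moved. The work goes in short steps, Python scripts to look and compute and a shell command to move; the robot and the scene stay as the last step left them, time stands still between calls to the robot, and variables do not carry over. Pictures are saved under pics/ and viewed, at most 10 in all, crops included, and the job is handed in when it is done.

```bash
mkdir -p pics; cat > h.py <<'E'
import numpy as np, cv2
from station import sense, camera, sign_off
def save(n,f,crop=None,s=1):
    c=camera(n); im=c["color"][:,:,::-1].copy()
    if crop: x0,y0,x1,y1=crop; im=im[y0:y1,x0:x1]
    if s!=1: im=cv2.resize(im,None,fx=s,fy=s,interpolation=cv2.INTER_CUBIC)
    cv2.imwrite("pics/"+f,im); return c
def ray(c,u,v):
    d=np.linalg.inv(c["mtx"])@[u,v,1]; d=np.array(c["rotation"])@d
    return np.array(c["xyz"]),d/np.linalg.norm(d)
def onz(c,u,v,z):
    o,d=ray(c,u,v); return o+d*(z-o[2])/d[2]
def proj(c,p):
    q=np.array(c["rotation"]).T@(np.array(p)-c["xyz"]); q=np.array(c["mtx"])@q; return q[:2]/q[2]
def tri(*rs):
    A=0;b=0
    for o,d in rs:
        P=np.eye(3)-np.outer(d,d);A=A+P;b=b+P@o
    return np.linalg.solve(A,b)
E
python3 - <<'E'
from h import *
import pickle
a=save("scene","s1.png");b=save("side","d1.png")
pickle.dump((a,b),open("cams.pkl","wb"))
for c in(a,b):print(c["xyz"],np.array(c["rotation"]).tolist(),np.array(c["mtx"]).tolist())
E
```

```text
[1582.34801825  611.28222557 1222.19110601] [-0.19972902485748806, 0.4431069818149603, 0.7984971757245203, -0.3551996335249771] [[492.70650920931917, 0.0, 278.31199148329665], [0.0, 492.70650920931917, 208.9391083277137], [0.0, 0.0, 1.0]]
[ 516.99443427  908.43265981 1008.18700281] [0.003078293931666706, -0.01970632276421159, 0.9166810523178102, -0.3991215770552816] [[411.4304139232049, 0.0, 275.95270835872117], [0.0, 411.4304139232049, 216.66453644643522], [0.0, 0.0, 1.0]]
```

View pics/s1.png

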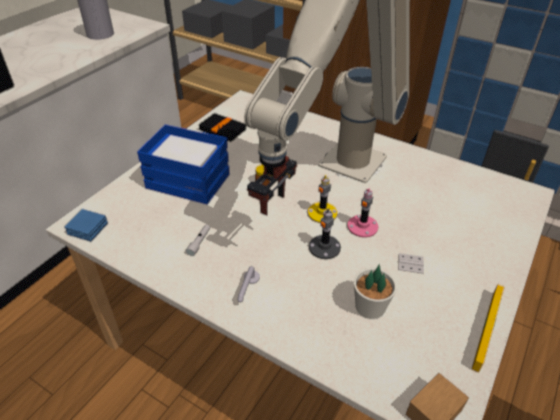

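View pics/d1.png

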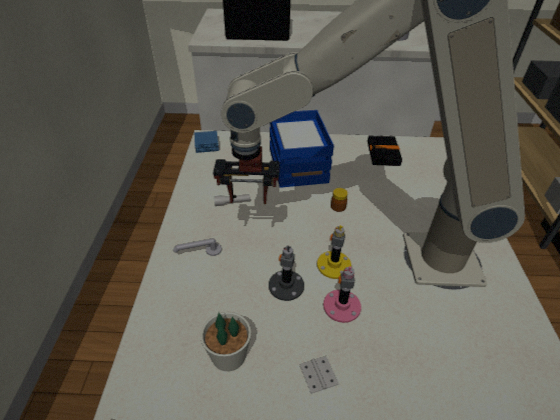

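Candidates for the driver in the scene view: a black foot (325,245), a yellow foot (323,211) and a pink foot (363,225). In the side view they are black (287,285), yellow (334,264) and pink (342,305). I'm choosing the black one. The rotations are quaternions, so I'll convert them and check with close crops.

```bash
python3 - <<'E'
s=open('h.py').read()
s=s.replace('import numpy as np, cv2','import numpy as np, cv2\nfrom scipy.spatial.transform import Rotation as R\ndef rot(c): return R.from_quat(c["rotation"],scalar_first=True).as_matrix()')
s=s.replace('np.array(c["rotation"])','rot(c)')
open('h.py','w').write(s)
E
python3 - <<'E'
from h import *
import pickle
a,b=pickle.load(open("cams.pkl","rb"))
A=cv2.resize(a["color"][195:265,285:355,::-1],(560,560),interpolation=cv2.INTER_CUBIC)[:,80:480]
B=cv2.resize(b["color"][235:305,250:320,::-1],(560,560),interpolation=cv2.INTER_CUBIC)[:,80:480]
cv2.imwrite("pics/z.png",np.hstack([A,B]))
print(onz(a,325,245,12),onz(b,287,285,12))
E
```

```text
[505.63518529 135.61136647  12.        ] [503.28272156 139.44949544  12.        ]
```

View pics/z.png

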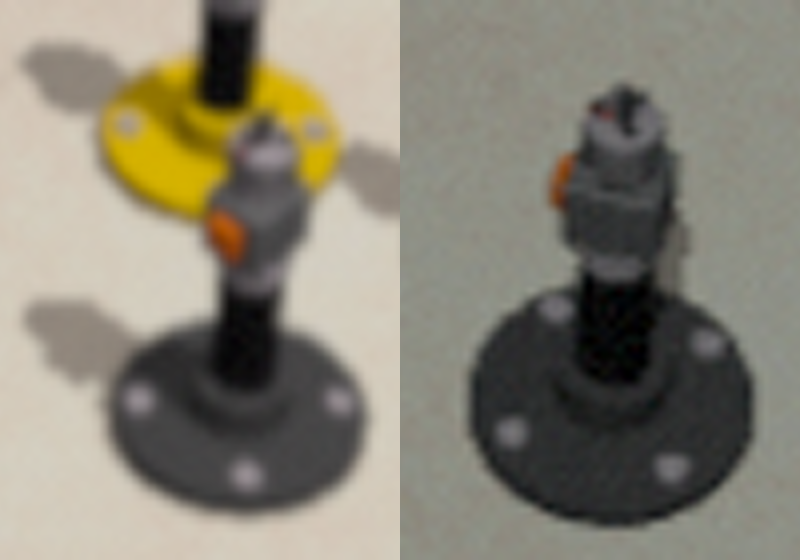

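The crops show the black-footed driver, standing clear of the look-alikes. The orange button faces about +x: it is at scene (323.5,224.6) and at side (280,258).

```bash
python3 - <<'E'
from h import *
import pickle
from scipy.optimize import least_squares
a,b=pickle.load(open("cams.pkl","rb"))
t=np.linspace(0,2*np.pi,200)
def box(c,x,y):
    p=np.array([proj(c,[x+55*np.cos(s),y+55*np.sin(s),12 if 1 else 0]) for s in t]);return p.min(0),p.max(0)
def res(q):
    r=[]
    for c,(l,rr,top,bot) in((a,(308.75,340.9,None,259.1)),(b,(268.75,304.4,270.4,300.3))):
        mn,mx=box(c,*q); r+=[mn[0]-l,mx[0]-rr,(mx[1]-bot)*.5]
        if top: r+=[mn[1]-top]
    return r
s=least_squares(res,[505,137]);print(s.x,np.round(s.fun,1))
for p in([*s.x,164],):
  print(proj(a,p),proj(b,p))
print(onz(a,323.5,224.6,124),onz(b,280.2,257.9,124),tri(ray(a,323.5,224.6),ray(b,280.2,257.9)))
print("sleeve top",onz(a,285+343/8,195+145/8,164),onz(b,250+305/8,235+125/8,164))
for k in range(-90,91,15):
  p=[s.x[0]+24*np.cos(np.radians(k)),s.x[1]+24*np.sin(np.radians(k)),124];print(k,proj(a,p).round(1),proj(b,p).round(1))
w=save("wrist","w1.png");print(w["tool_from_camera"],w["mtx"])
E
```

```text
[505.56156078 136.38181455] [ 0.3  0.5 -1.  -0.7  0.1 -0.5 -0.4]
[328.43378098 212.002628  ] [287.75583158 250.13630583]
[527.0701723  132.93378361 124.        ] [525.99801293 130.67541925 124.        ] [526.30855142 132.0368328  124.14754695]
sleeve top [511.24220324 137.33696382 164.        ] [504.5085569  138.15849534 164.        ]
-90 [321.  218.4] [287.5 253.4]
-75 [320.3 219.6] [285.3 253.5]
-60 [320.2 220.9] [283.3 254. ]
-45 [320.5 222.2] [281.5 255. ]
-30 [321.3 223.5] [280.1 256.2]
-15 [322.5 224.6] [279.2 257.7]
0 [324.1 225.4] [278.9 259.4]
15 [325.9 226. ] [279.1 261. ]
30 [327.9 226.2] [279.9 262.6]
45 [329.8 226.1] [281.2 264. ]
60 [331.6 225.6] [282.9 265.1]
75 [333.  224.9] [285.  265.9]
90 [334.1 223.8] [287.2 266.2]
[[ 4.10318247e-04 -9.59202070e-01 -2.82721102e-01  7.74574012e+01]
 [ 9.99999907e-01  3.55383856e-04  2.45589303e-04  2.96988470e-01]
 [-1.35095252e-04 -2.82721176e-01  9.59202126e-01 -1.61975744e+02]
 [ 0.00000000e+00  0.00000000e+00  0.00000000e+00  1.00000000e+00]] [[325.1922621    0.         281.19336536]
 [  0.         325.1922621  205.67492572]
 [  0.           0.           1.        ]]
```

```bash
python3 -m inch '[{"dx":-2,"dy":2.3,"dz":0.4,"jaw":-1},{"dx":-2,"dy":2.3,"dz":0.4,"jaw":-1},{"dx":-2,"dy":2.3,"dz":0.4,"jaw":-1},{"dx":-2,"dy":2.3,"dz":0.4,"jaw":-1},{"dx":-2,"dy":2.3,"dz":0.4,"jaw":-1},{"dx":-2,"dy":2.2,"dz":0.4,"jaw":-1},{"jaw":-1},{"jaw":-1}]' 25
python3 - <<'E'
from h import *
import pickle
s=sense();print(s["clock"],s["joints"],s["eef_pos"]);M=R.from_quat(s["ee_rot"],scalar_first=True).as_matrix();print(M.round(3))
c=save("wrist","w2.png")
pickle.dump((s,c),open("w2.pkl","wb"))
T=np.array(c["tool_from_camera"]);
def wp(p):
    q=M.T@(np.array(p)-s["eef_pos"]);q=T[:3,:3].T@(q-T[:3,3]);th=np.arctan2(np.hypot(q[0],q[1]),q[2]);f=c["mtx"][0][0];k=f*th/np.hypot(q[0],q[1]);return np.array([c["mtx"][0][2]+k*q[0],c["mtx"][1][2]+k*q[1]])
print(wp([505.5,136.5,164]),wp([505.5,136.5,178]))
cv2.imwrite("pics/w2c.png",cv2.resize(cv2.imread("pics/w2.png"),(800,600),interpolation=cv2.INTER_CUBIC))
E
```

```text
0.15 [-1.89967083e-02  4.23680469e-01  1.63047119e+00  1.59951777e-05
  1.08860725e+00 -1.90156824e-02] [6.24584802e+02 4.00536802e-02 2.22087800e+02]
[[-0.     1.    -0.001]
 [ 1.     0.     0.   ]
 [ 0.    -0.001 -1.   ]]
[116.79163281  41.85689236] [107.63415879  38.50884896]validation failed for argument at $[0]...
```

View pics/w2c.png

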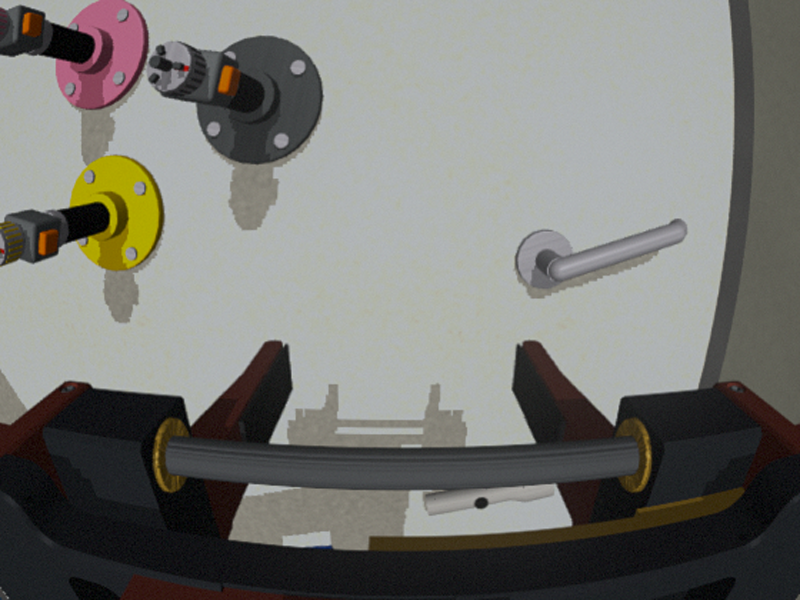

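Wrist view: the black driver is at about (190,70) and the yellow and pink ones are to the left. The move was refused because rows need every key, so I'm resending it with all of them.

```bash
python3 -m inch '[{"dx":-2,"dy":2.3,"dz":0.5,"ax":0,"ay":0,"az":0,"jaw":-1},{"dx":-2,"dy":2.3,"dz":0.5,"ax":0,"ay":0,"az":0,"jaw":-1},{"dx":-2,"dy":2.3,"dz":0.5,"ax":0,"ay":0,"az":0,"jaw":-1},{"dx":-2,"dy":2.3,"dz":0.5,"ax":0,"ay":0,"az":0,"jaw":-1},{"dx":-2,"dy":2.3,"dz":0.5,"ax":0,"ay":0,"az":0,"jaw":-1},{"dx":-2,"dy":2.2,"dz":0.5,"ax":0,"ay":0,"az":0,"jaw":-1},{"dx":0,"dy":0,"dz":0,"ax":0,"ay":0,"az":0,"jaw":-1},{"dx":0,"dy":0,"dz":0,"ax":0,"ay":0,"az":0,"jaw":-1}]' 25
cat >> h.py <<'E'
def wproj(s,c,p):
    M=R.from_quat(s["ee_rot"],scalar_first=True).as_matrix();T=np.array(c["tool_from_camera"])
    q=M.T@(np.array(p)-s["eef_pos"]);q=T[:3,:3].T@(q-T[:3,3]);h=np.hypot(q[0],q[1]);k=c["mtx"][0][0]*np.arctan2(h,q[2])/h
    return np.array([c["mtx"][0][2]+k*q[0],c["mtx"][1][2]+k*q[1]])
def wonz(s,c,u,v,z):
    M=R.from_quat(s["ee_rot"],scalar_first=True).as_matrix();T=np.array(c["tool_from_camera"])
    a=np.array([u-c["mtx"][0][2],v-c["mtx"][1][2]]);r=np.hypot(*a);th=r/c["mtx"][0][0]
    d=M@T[:3,:3]@np.array([*(a/r*np.sin(th)),np.cos(th)]);o=M@T[:3,3]+s["eef_pos"];return o+d*(z-o[2])/d[2]
E
python3 - <<'E'
from h import *
import pickle
s=sense();print(s["clock"],s["joints"],s["eef_pos"],s["gripper_width"])
c=save("wrist","w3.png",(180,110,400,275),3.6)
pickle.dump((s,c),open("w3.pkl","wb"))
for z in(12,138,164,178):print(z,wproj(s,c,[505.5,136.5,z]))
E
```

```text
clock: 1.2
eef_pos: [505.4, 136.7, 252.7]
ee_rot: [0.0, 0.707, 0.707, 0.0]
contact_force: [0.7, -0.4, -0.4]
gripper_width: 87.7
gripper_force: 0.0
1.2 [ 2.41654569e-01  2.37616462e-01  1.82511961e+00 -3.62710548e-04
  1.07842729e+00  2.41460423e-01] [505.43839737 136.73013239 252.68805208] 87.70130679822941
12 [280.84364497 174.4054382 ]
138 [280.78463084 201.46122166]
164 [280.76603172 210.17655427]
178 [280.75457949 215.59013319]
```

View pics/w3.png

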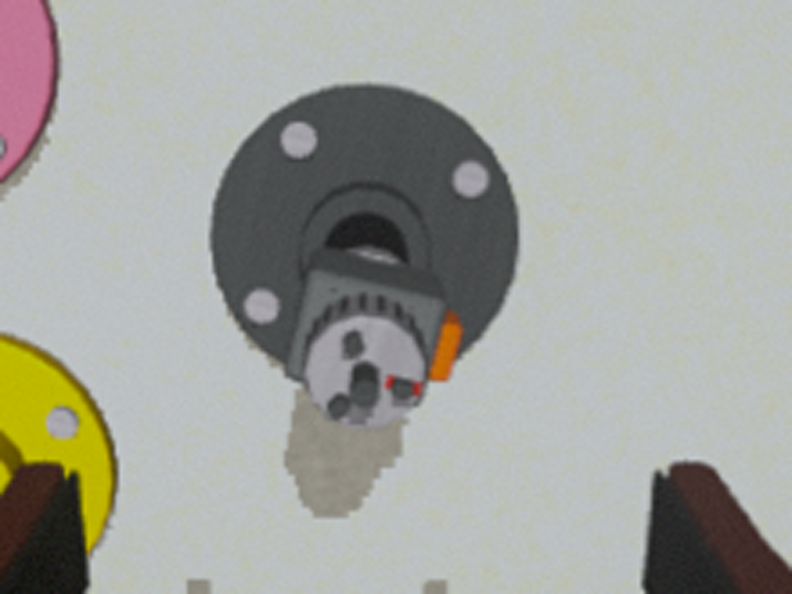

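The wrist crop shows the sleeve top centred at (365,370), which is full pixel (281.4,212.8). The collar's button side is tilted about 15° clockwise. The red dash is at (403,385).

```bash
python3 - <<'E'
from h import *
import pickle
s,c=pickle.load(open("w3.pkl","rb"))
f=lambda x,y,z:wonz(s,c,180+x/3.6,110+y/3.6,z).round(1)
print("sleeve",f(365,370,164),"foot top/bot/l/r",f(365,85,12),f(211,237,12),f(519,237,12))
p=[f(315,270,138),f(443,305,138)];print(p,np.degrees(np.arctan2(*(p[1]-p[0])[[1,0]])))
p=[f(460,318,130),f(447,381,130)];print(p)
print("yellow edge",f(115,470,12))
E
```

```text
sleeve [506.  134.3 164. ] foot top/bot/l/r [506.1 187.9  12. ] [452.  134.9  12. ] [560.4 134.9  12. ]
[array([493.9, 151.4, 138. ]), array([525.1, 142.7, 138. ])] -15.58092384825162
[array([530. , 137.2, 130. ]), array([527.1, 120.5, 130. ])]
yellow edge [411.9  46.   12. ]
```

```bash
python3 -m inch '[{"dx":0.05,"dy":-0.2,"dz":-1.5,"ax":0,"ay":0,"az":10,"jaw":-1},{"dx":0,"dy":0,"dz":-2,"ax":0,"ay":0,"az":10,"jaw":-0.5},{"dx":0,"dy":0,"dz":-2,"ax":0,"ay":0,"az":10,"jaw":-0.3},{"dx":0,"dy":0,"dz":-2,"ax":0,"ay":0,"az":10,"jaw":-0.2},{"dx":0,"dy":0,"dz":-2,"ax":0,"ay":0,"az":0,"jaw":-0.2},{"dx":0,"dy":0,"dz":-1.4,"ax":0,"ay":0,"az":0,"jaw":-0.2},{"dx":0,"dy":0,"dz":0,"ax":0,"ay":0,"az":0,"jaw":-0.2},{"dx":0,"dy":0,"dz":0,"ax":0,"ay":0,"az":0,"jaw":0.2},{"dx":0,"dy":0,"dz":0,"ax":0,"ay":0,"az":0,"jaw":0.6},{"dx":0,"dy":0,"dz":0,"ax":0,"ay":0,"az":0,"jaw":0.6},{"dx":0,"dy":0,"dz":0,"ax":0,"ay":0,"az":0,"jaw":0.6},{"dx":0,"dy":0,"dz":0,"ax":0,"ay":0,"az":0,"jaw":0.6}]' 25
python3 - <<'E'
from h import *
c=save("wrist","w4.png",(180,110,400,275),3.6)
E
```

```text
clock: 2.75
eef_pos: [504.9, 134.4, 144.2]
ee_rot: [-0.0, 0.422, 0.906, -0.001]
contact_force: [-2.9, -4.0, 5.2]
gripper_width: 27.8
gripper_force: 25.0
```

View pics/w4.png

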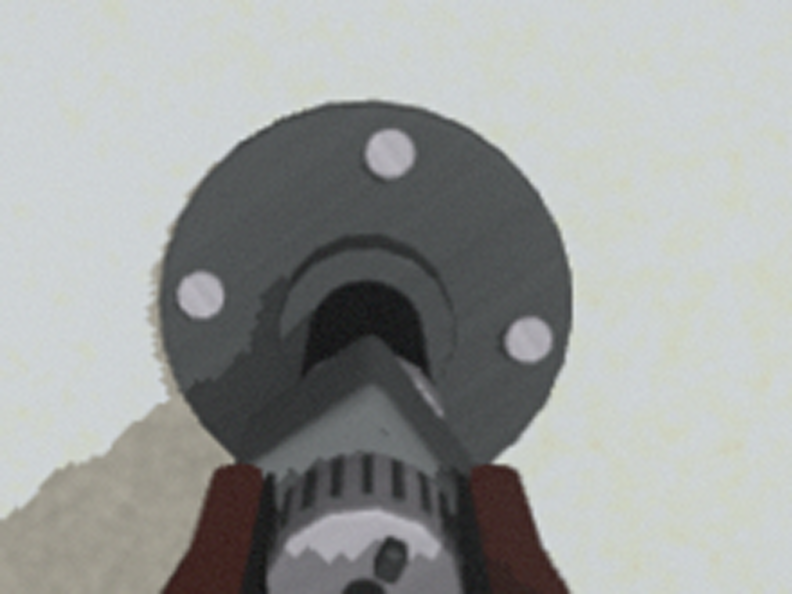

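The fingers hold the sleeve at 27.8 mm, above the collar. Now I'll turn it clockwise.

```bash
python3 -m inch '[{"dx":0,"dy":0,"dz":0,"ax":0,"ay":0,"az":-6,"jaw":0.6},{"dx":0,"dy":0,"dz":0,"ax":0,"ay":0,"az":-8,"jaw":0.6},{"dx":0,"dy":0,"dz":0,"ax":0,"ay":0,"az":-8,"jaw":0.6},{"dx":0,"dy":0,"dz":0,"ax":0,"ay":0,"az":-8,"jaw":0.6},{"dx":0,"dy":0,"dz":0,"ax":0,"ay":0,"az":-8,"jaw":0.6},{"dx":0,"dy":0,"dz":0,"ax":0,"ay":0,"az":-8,"jaw":0.6},{"dx":0,"dy":0,"dz":0,"ax":0,"ay":0,"az":-8,"jaw":0.6},{"dx":0,"dy":0,"dz":0,"ax":0,"ay":0,"az":-8,"jaw":0.6},{"dx":0,"dy":0,"dz":0,"ax":0,"ay":0,"az":-8,"jaw":0.6}]' 25
python3 -c "
from station import sense
s=sense();print(s['moment'],s['contact_force'],s['eef_pos'])"
python3 -m inch '[{"dx":0,"dy":0,"dz":0,"ax":0,"ay":0,"az":-8,"jaw":0.6},{"dx":0,"dy":0,"dz":0,"ax":0,"ay":0,"az":-6,"jaw":0.6},{"dx":0,"dy":0,"dz":0,"ax":0,"ay":0,"az":0,"jaw":0.6}]' 25
python3 -c "
from station import sense
s=sense();print(s['moment'],s['contact_force'],s['joints'])"
```

```text
clock: 3.92
eef_pos: [507.9, 135.5, 145.0]
ee_rot: [0.001, 0.867, 0.499, 0.002]
contact_force: [5.6, -1.8, 0.7]
gripper_width: 28.7
gripper_force: 25.0
[-0.15093146 -0.97340172  0.51935241] [ 5.60839797 -1.83617639  0.651255  ] [507.88545445 135.48234571 144.95602329]
clock: 4.3
eef_pos: [508.6, 135.7, 145.1]
ee_rot: [0.001, 0.921, 0.39, 0.003]
contact_force: [7.3, 0.6, 0.5]
gripper_width: 27.8
gripper_force: 25.0
[ 0.23645565 -0.99604461 -0.10425138] [7.26353546 0.56170254 0.46699022] [ 2.38249166e-01  3.86273733e-01  1.90847158e+00 -1.49530638e-04
  8.39817517e-01  1.00748682e+00]
```

```bash
python3 -m inch '[{"dx":0,"dy":0,"dz":0,"ax":0,"ay":0,"az":0,"jaw":0},{"dx":0,"dy":0,"dz":0,"ax":0,"ay":0,"az":0,"jaw":-0.3},{"dx":0,"dy":0,"dz":2,"ax":0,"ay":0,"az":5,"jaw":-0.5},{"dx":0,"dy":0,"dz":3,"ax":0,"ay":0,"az":8,"jaw":-1},{"dx":0,"dy":0,"dz":3,"ax":0,"ay":0,"az":8,"jaw":-1},{"dx":0,"dy":0,"dz":2.9,"ax":0,"ay":0,"az":8,"jaw":-1},{"dx":0,"dy":0,"dz":0,"ax":0,"ay":0,"az":0,"jaw":-1},{"dx":0,"dy":0,"dz":0,"ax":0,"ay":0,"az":0,"jaw":-1}]' 25
python3 - <<'E'
from h import *
import pickle
s=sense();c=save("wrist","w5.png",(180,110,400,275),3.6)
pickle.dump((s,c),open("w5.pkl","wb"))
M=R.from_quat(s["ee_rot"],scalar_first=True).as_matrix();print(np.degrees(np.arctan2(M[1,1],M[0,1])),s["eef_pos"])
E
```

```text
clock: 5.3
eef_pos: [504.7, 134.8, 251.8]
ee_rot: [-0.0, 0.794, 0.608, -0.001]
contact_force: [-0.5, -0.1, -0.2]
gripper_width: 88.0
gripper_force: 0.0
-15.117976256891305 [504.71617365 134.83296592 251.76795103]
```

View pics/w5.png

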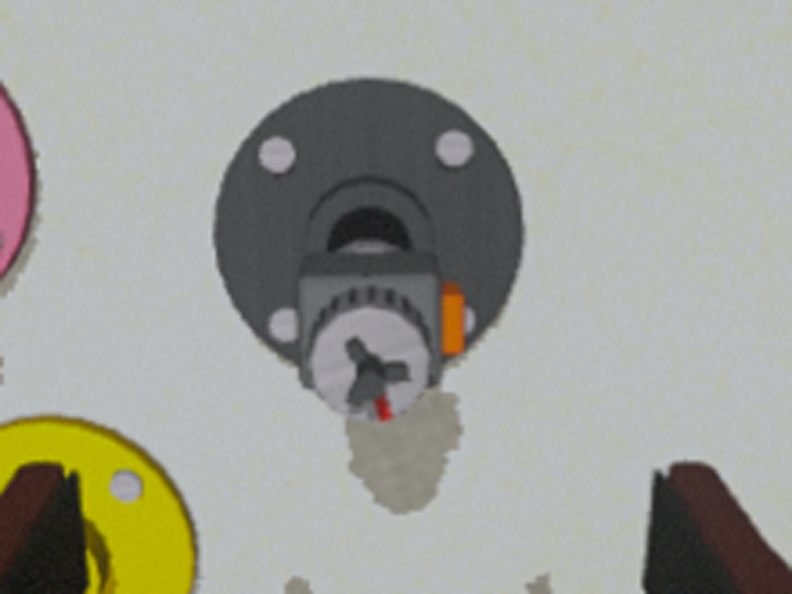

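The jaws are closed on the bit. The dash at (381,407) has turned about 68°, to roughly 75° from the collar's x, which is the stop. The collar is square to the gripper at this yaw. Next I'll centre for the collar.

```bash
python3 - <<'E'
from h import *
import pickle
s,c=pickle.load(open("w5.pkl","rb"))
f=lambda x,y,z:wonz(s,c,180+x/3.6,110+y/3.6,z)
M=R.from_quat(s["ee_rot"],scalar_first=True).as_matrix()
for n,p in dict(sleeve=f(370,363,164),footL=f(214,232,12),footR=f(524,232,12),colL=f(300,276,138),colR=f(440,276,138),but=f(465,320,130)).items():print(n,p.round(1),(M.T@(p-s["eef_pos"])).round(1))
E
```

```text
sleeve [506.1 134.  164. ] [-0.4  1.7 87.8]
footL [453.9 148.6  12. ] [ 2.000e-01 -5.230e+01  2.398e+02]
footR [559.  120.3  12. ] [  0.3  56.5 239.7]
colL [493.4 151.8 138. ] [ 13.5 -15.2 113.8]
colR [526.2 143.  138. ] [ 13.6  18.7 113.7]
but [529.5 128.4 130. ] [  0.3  25.8 121.7]
```

```bash
python3 -m inch '[{"dx":0.22,"dy":-0.06,"dz":-2,"ax":0,"ay":0,"az":0,"jaw":-0.6},{"dx":0,"dy":0,"dz":-3,"ax":0,"ay":0,"az":0,"jaw":-0.6},{"dx":0,"dy":0,"dz":-3,"ax":0,"ay":0,"az":0,"jaw":-0.5},{"dx":0,"dy":0,"dz":-3,"ax":0,"ay":0,"az":0,"jaw":-0.4},{"dx":0,"dy":0,"dz":-2.8,"ax":0,"ay":0,"az":0,"jaw":-0.4},{"dx":0,"dy":0,"dz":0,"ax":0,"ay":0,"az":0,"jaw":-0.4},{"dx":0,"dy":0,"dz":0,"ax":0,"ay":0,"az":0,"jaw":0},{"dx":0,"dy":0,"dz":0,"ax":0,"ay":0,"az":0,"jaw":0.4},{"dx":0,"dy":0,"dz":0,"ax":0,"ay":0,"az":0,"jaw":0.6},{"dx":0,"dy":0,"dz":0,"ax":0,"ay":0,"az":0,"jaw":0.6},{"dx":0,"dy":0,"dz":0,"ax":0,"ay":0,"az":0,"jaw":0.6}]' 40
```

```text
clock: 6.72
eef_pos: [506.1, 135.1, 115.6]
ee_rot: [-0.001, 0.793, 0.609, -0.001]
contact_force: [-8.7, 4.0, 8.0]
gripper_width: 36.5
gripper_force: 39.9
```

Width is 36.5 mm, so the button is fully in. Now I'll lift.

```bash
python3 -m inch '[{"dx":0,"dy":0,"dz":0.4,"ax":0,"ay":0,"az":0,"jaw":0.6},{"dx":0,"dy":0,"dz":0.8,"ax":0,"ay":0,"az":0,"jaw":0.6},{"dx":0,"dy":0,"dz":0.8,"ax":0,"ay":0,"az":0,"jaw":0.6},{"dx":0,"dy":0,"dz":0.8,"ax":0,"ay":0,"az":0,"jaw":0.6},{"dx":0,"dy":0,"dz":0.8,"ax":0,"ay":0,"az":0,"jaw":0.6},{"dx":0,"dy":0,"dz":0.8,"ax":0,"ay":0,"az":0,"jaw":0.6},{"dx":0,"dy":0,"dz":0.8,"ax":0,"ay":0,"az":0,"jaw":0.6},{"dx":0,"dy":0,"dz":0.8,"ax":0,"ay":0,"az":0,"jaw":0.6},{"dx":0,"dy":0,"dz":0.8,"ax":0,"ay":0,"az":0,"jaw":0.6},{"dx":0,"dy":0,"dz":0.8,"ax":0,"ay":0,"az":0,"jaw":0.6},{"dx":0,"dy":0,"dz":0.8,"ax":0,"ay":0,"az":0,"jaw":0.6},{"dx":0,"dy":0,"dz":0,"ax":0,"ay":0,"az":0,"jaw":0.6}]' 50
```

```text
clock: 8.22
eef_pos: [505.9, 135.0, 198.5]
ee_rot: [-0.001, 0.793, 0.609, -0.001]
contact_force: [-4.8, 4.5, -7.3]
gripper_width: 35.9
gripper_force: 49.9
```

```bash
python3 -m inch '[{"dx":0,"dy":0,"dz":0.4,"ax":0,"ay":0,"az":0,"jaw":0.6},{"dx":0,"dy":0,"dz":0.4,"ax":0,"ay":0,"az":0,"jaw":0.6},{"dx":0,"dy":0,"dz":0.2,"ax":0,"ay":0,"az":0,"jaw":0.6},{"dx":0,"dy":0,"dz":0,"ax":0,"ay":0,"az":0,"jaw":0.6},{"dx":0,"dy":0,"dz":0,"ax":0,"ay":0,"az":0,"jaw":0.6}]' 50
python3 - <<'E'
from h import *
a=save("scene","e1.png",(275,160,375,260),6)
w=save("side","e2.png",(240,200,340,300),6)
A=cv2.imread("pics/e1.png");B=cv2.imread("pics/e2.png");cv2.imwrite("pics/e.png",np.hstack([A[:,100:500],B[:,100:500]]))
E
```

```text
clock: 8.85
eef_pos: [505.8, 135.0, 206.2]
ee_rot: [-0.001, 0.793, 0.609, -0.001]
contact_force: [2.9, 7.8, -24.1]
gripper_width: 36.0
gripper_force: 49.9
```

View pics/e.png

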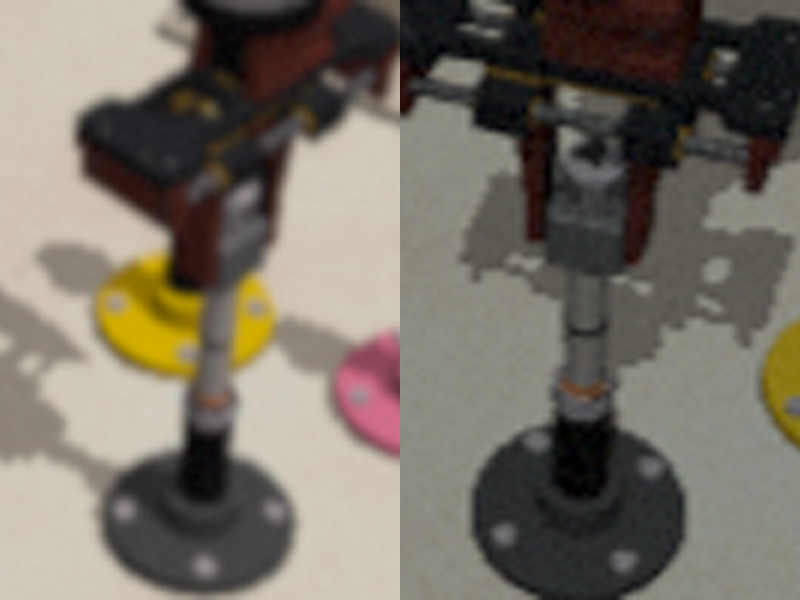

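The shaft is at the end stop: lift is about 90 mm, the force jumped to 24 N and the orange rings show at the tube mouth (scene half about (212,400), side half about (580,385)). I'll ease the push slightly, check it's steady and hand in.

```bash
python3 -m inch '[{"dx":0,"dy":0,"dz":-0.08,"ax":0,"ay":0,"az":0,"jaw":0.6},{"dx":0,"dy":0,"dz":0,"ax":0,"ay":0,"az":0,"jaw":0.6},{"dx":0,"dy":0,"dz":0,"ax":0,"ay":0,"az":0,"jaw":0.6},{"dx":0,"dy":0,"dz":0,"ax":0,"ay":0,"az":0,"jaw":0.6}]' 50
python3 -m inch '[{"dx":0,"dy":0,"dz":0,"ax":0,"ay":0,"az":0,"jaw":0.6},{"dx":0,"dy":0,"dz":0,"ax":0,"ay":0,"az":0,"jaw":0.6}]' 50
```

```text
clock: 9.45
eef_pos: [505.9, 135.0, 206.1]
ee_rot: [-0.001, 0.793, 0.609, -0.001]
contact_force: [0.3, 6.5, -18.3]
gripper_width: 36.2
gripper_force: 49.9
clock: 9.7
eef_pos: [505.9, 135.0, 206.1]
ee_rot: [-0.001, 0.793, 0.609, -0.001]
contact_force: [0.0, 5.4, -19.2]
gripper_width: 36.4
gripper_force: 49.9
```

```bash
python3 -c "
from station import sign_off
print(sign_off())"
```

```text
the job is handed in; nothing more can be done
None
```

I closed the chuck jaws on the bit and let go of the sleeve. The arm is now holding the collar up at the second stop with the release button squeezed in. The job is handed in, but sign-off returned no verdict.

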